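# Send the yellow paint round on the paint ferry

## Robot

A 6-joint arm with a two-finger parallel gripper is mounted at the origin on the work surface. World frame = base frame: x ahead of the robot, y to its left, z up, the work surface at z = 0. Lengths are in m, angles in degrees, forces in N, time in s.
With the tool pointing down it reaches from about 0.35 to 0.875 m from the base axis. Payload 4.2 kg.
Tool frame: the origin (TCP) lies at the very end of the fingers, on their centre line; the grasp point (between the pads) lies 19 mm behind it; z points along the fingers, y is the line along which they close (so a half turn about z gives the same grasp; the last joint's range is limited). The gripper opens to 87 mm and grips with 3 to 60 N. Pads are 19 mm wide; open, the fingers measure 117 mm over their backs; the gripper's body (75 mm by 190 mm) begins 51 mm behind the grasp point.
Start: joints at [-50.099, 22.042, 0.453, 0, -68.411, -14.817], TCP at [0.265, -0.566, 0.223] pointing down, gripper open.
Joint ranges: [-179.83, 179.83], [-69.29, 118.12], [-61.27, 80.66], [-181.25, 117.63], [-171.15, -9.14], [-177.46, 177.46]. Speed limits (degrees/s): [159.86, 159.86, 180, 180, 180, 180].

## Interface

Orientations are given as [roll, pitch, yaw] about the fixed x, y, z axes, in that order (R = Rz(yaw) Ry(pitch) Rx(roll)).
In Python, from cell import bot gives the robot as it stands. Calls block until the motion is done:
- bot.movep(position, orientation): joint-space move of the TCP to a pose.
- bot.move_linear(position, frame=None, v=0.15, threshold=None): straight line of the TCP; frame=None keeps the orientation; v is the mean speed in m/s. With threshold (N) it stops when the force on the tool has changed by that much, and returns True; else False.
- bot.move_joints(angles): joint-space move.
- bot.gripper_to(opening, grip_force=None): opening from 0.0 (shut) to 1.0 (fully open); grip_force is the grip in N (None keeps the last); returns when the fingers have stopped.
- bot.wait(seconds).
- bot.ik(position, orientation): joint angles nearest the present ones, or None.
- bot.snapshot(name): name is "scene" or "top" or "wrist"; returns a dict with "color" (384x512x3 uint8, red, green, blue), "fov_y" (degrees; the focal length in pixels is half the picture's height over the tangent of half this angle, whatever the lens; pixels are square), "cx", "cy" (the principal point, pixels), "D" ([k1, k2, p1, p2, k3] as OpenCV has them; the pictures are not rectified), "R" (3x3) and "t" (3): a world point X has camera coordinates R X + t; the wrist camera has in their place "hand_eye" (4x4, takes a point from camera to tool coordinates, whose origin is the TCP and whose axes are the flange's). Camera axes: x right, y down, z forward; pixel columns grow to the right and rows downward; lengths in m; the calibration is good to about 2 mm. A picture is of the moment at which its call begins: read the wrist's pose just before it. There is no depth.
A pose or a line that the arm cannot do raises bot.PlanningError and nothing moves.
- bot.close_job(): hands the job in; it is judged then, once.
Readings, each from a call of its own:
- bot.read_clock(): time.
- bot.read_joint_positions(): joint angles.
- bot.read_qd(): joint speeds.
- bot.read_effort(): joint torques, N m.
- bot.read_tcp_pos(): TCP position.
- bot.read_tcp_rot(): TCP orientation.
- bot.read_force(): force on the tool from outside, world axes, zero at the start.
- bot.read_moment(): the same for the moment, N m.
- bot.read_width(): opening from 0.0 (shut) to 1.0 (fully open).
- bot.read_gripper_force(): force on a finger pad.
Only numpy, scipy, OpenCV 4.12 (cv2) and the standard library are available. Lean on these libraries where they do the work, as an engineer would, in place of code of your own. Each camera call takes 0.05 s, during which the arm holds its last target. There are 200 camera calls.

## Task

Stand the yellow paint pot upright in the orange cup of the paint carrier, then slide the loaded carrier gently along its rails, round the corner, until it is fully home against the end buffer with the red tab pushed right in. Do not jam or ram it, do not lift the carrier out of the rails, and leave the other things on the table alone; let go at the end.

Things in the scene. Friction and masses are not known exactly. Their poses are not given: they have to be found in the camera images.
- pot_yellow: The pot to send, yellow: closed paint pot 44 mm across and 80 mm tall, 0.2 kg (mass varies by 20 %), body and cap of that colour and one width, with a white paper band; origin at the centre of its underside, z up. It may stand in any of the three pot places on the left of the table.
- pot_red: Bystander, red: closed paint pot 44 mm across and 80 mm tall, 0.2 kg (mass varies by 20 %), body and cap of that colour and one width, with a white paper band; origin at the centre of its underside, z up. It may stand in any of the three pot places on the left of the table. Leave it.
- pot_blue: Bystander, blue: closed paint pot 44 mm across and 80 mm tall, 0.2 kg (mass varies by 20 %), body and cap of that colour and one width, with a white paper band; origin at the centre of its underside, z up. It may stand in any of the three pot places on the left of the table. Leave it.
- track: Fixed plywood board, 345 x 370 x 12 mm, that carries the rail set. Origin at table height below the centre of the rails' bend; x, y along its edges, z up; top at z = 12 mm, x -155 to 190, y -180 to 190 mm. Rails: two aluminium strips 6 mm thick, tops at z = 30 mm, an open-topped channel 63 mm wide (2.5 mm play each side of the carrier). The line_ points give it as drawn.
- line_start (a point): Where the drawn centre line starts, at the start wall's face: track (-140, -120, 12) mm. It runs straight along track +x to (0, -120), then bends left in a quarter circle.
- line_bend (a point): Centre of the drawn bend, at the board's top: track (0, 0, 12) mm. Quarter circle of 120 mm radius from (0, -120) to (120, 0) mm.
- line_end (a point): Where the drawn centre line ends, at the face of the end buffer: track (120, 119, 12) mm; it comes straight along track +y from (120, 0). The buffer, a black sprung block 14 mm high, yields 1 mm per 2.5 N. It sits on a blue clamped stop that may stand up to 18 mm nearer or farther along the channel than drawn; no listed pose shows it.
- line_pin (a point): The pin of the rail set: track (-60, -120, 12) mm. The real rails are not as drawn: they are swung about this pin as one piece, by up to 0.09 rad either way, so near the end the channel lies up to 18 mm off in x and y. No listed pose shows the swing, it must be felt or seen. Rails stay put during the job.
- carrier: Loose carrier, 0.4 kg (varies 20 %), riding on the board in the channel, at first in the entry straight, x along it. Slippery white shoe 98 x 58 x 10 mm with round ends of 29 mm radius; on its middle an orange open cup, 54 mm outside, 47 inside, 10 to 42 mm above the origin (underside centre, x ahead, z up). It turns with the channel. Drag 1 to 3 N loaded; pressing it on board and rails with over 25 N in all is a jam.
- carrier_seat (a point): Centre of the cup's inner floor, 10 mm above the carrier's origin; the pot's foot rests here, with 1.5 mm of play all round. The cup's rim is 32 mm higher.
- tab (a joint): Red docking tab, 30 mm wide and 9 mm high, low in the channel, standing out 12 mm from the end buffer; the carrier's nose pushes it in. 0 = fully out, 0.012 m = flush with the buffer, where the nose meets it and the push stiffens (a little more does no harm). It resists with about 2 N and stays where it is left.
- glue_tub: Bystander: open blue tub, 110 mm across, 120 mm tall, origin at the centre of its underside. Leave it.
- flower: Bystander: freshly painted white flower disc, 110 mm across, 6 mm thick, origin at the centre of its underside. Leave it.

How it is judged (in metres and radians):
On the way, in this order (a step that is already met when the one before it is completed fails the run):
1. the yellow pot stands in the carrier's cup while the carrier is still in the entry straight (horizontal distance between pot_yellow and carrier_seat below 0.006 m and z of pot_yellow in the frame of carrier_seat below 0.005 m and angle between pot_yellow's own z axis and vertical below 0.15 rad and x of carrier in the frame of track below 0.01 m), for 0.2 s.
2. the loaded carrier has come through the corner into the exit straight (horizontal distance between pot_yellow and carrier_seat below 0.006 m and z of pot_yellow in the frame of carrier_seat below 0.005 m and angle between pot_yellow's own z axis and vertical below 0.15 rad and y of carrier in the frame of track above 0 m), for 0.1 s.
3. the tab is pushed right in by the loaded carrier (horizontal distance between pot_yellow and carrier_seat below 0.006 m and z of pot_yellow in the frame of carrier_seat below 0.005 m and angle between pot_yellow's own z axis and vertical below 0.15 rad and value of joint tab above 0.0095 m), for 0.1 s.
At the end, for the whole second after the job is handed in: The yellow pot stands in the carrier's cup (within 6 mm of its centre, foot within 5 mm of the cup floor, tilted less than 0.15 rad), the carrier lies flat in the exit straight of the rails, the red tab is pushed in by at least 9.5 mm, and both are at rest (all of step 3 and y of carrier in the frame of track above 0.025 m and height (world z) of carrier below 0.018 m and angle between carrier's own z axis and vertical below 0.08 rad and linear speed of each of carrier, pot_yellow below 0.02 m/s); the robot touches nothing.
It fails at once if the carrier is jammed or rammed: it presses on the board, rails and tab with more than 25 N (contact force between carrier and track above 25 N).
It fails at once if the carrier is lifted out of the rails or tipped over (height (world z) of carrier above 0.028 m or angle between carrier's own z axis and vertical above 0.3 rad).
It fails at once if a bystander (red pot, blue pot, glue tub, flower disc) is moved more than 25 mm (distance of any of pot_red, pot_blue, glue_tub, flower from where it was at the start of the episode above 0.025 m).
It also fails if it takes over 72 s, if anything falls off the work surface, if the arm or the gripper's body presses on something with over 40 N, if the wrist force passes 120 N, or if a joint passes its speed limit or range.

## Working session

There is one attempt and no reset: what is moved stays moved. The work goes in short steps, each a Python script; the robot and the scene stay as the last script left them, time stands still between calls to the robot, and variables do not carry over. Pictures are saved under pics/ and viewed, at most 10 in all, crops included, and the job is handed in when it is done.

```bash
mkdir -p pics; ls; python3 - <<'E'
from cell import bot
import cv2,pickle,numpy as np
S={}
for n in ("scene","top"):
    s=bot.snapshot(n); S[n]=s
    cv2.imwrite(f"pics/{n}0.png",s["color"][:,:,::-1])
    print(n,{k:(np.round(v,4).tolist() if not isinstance(v,str) else v) for k,v in s.items() if k!="color"})
pickle.dump(S,open("s0.pkl","wb"))
a=cv2.imread("pics/top0.png");cv2.imwrite("pics/top0b.png",cv2.resize(a,(800,600),interpolation=cv2.INTER_CUBIC))
print(bot.read_clock(),bot.read_tcp_rot())
E
```

```text
pics
scene {'fov_y': 50.6458, 'cx': 245.8741, 'cy': 191.0497, 'D': [-0.1379, 0.0, 0.0, 0.0, 0.0], 'R': [[0.823, 0.5681, 0.0004], [0.3999, -0.5788, -0.7106], [-0.4035, 0.585, -0.7036]], 't': [-0.4269, -0.205, 1.6199]}
top {'fov_y': 50.6869, 'cx': 265.4118, 'cy': 190.945, 'D': [0.0155, 0.0, 0.0, 0.0, 0.0], 'R': [[-0.0229, -0.9997, 0.0094], [-0.9969, 0.0221, -0.0749], [0.0747, -0.0111, -0.9971]], 't': [-0.0343, 0.541, 1.1292]}
0.1 [ 1.79885802e+02 -6.61229241e-03 -1.54924062e+02]
```

View pics/top0b.png

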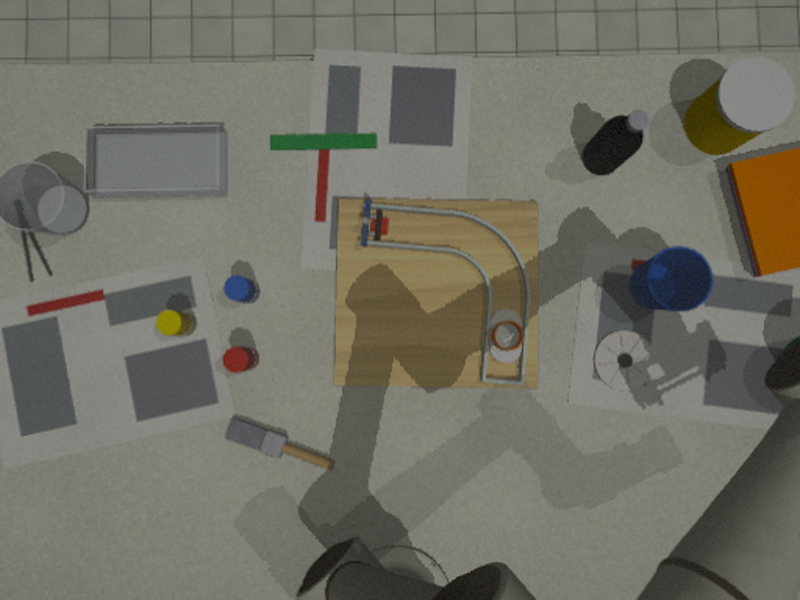

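View pics/scene0.png

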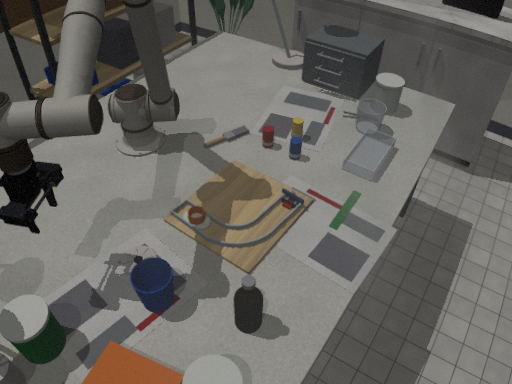

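The top view shows the yellow pot at about (170,322) and the carrier cup at (506,335). The board spans (335–538, 197–387), with the blue stop and red tab at (375,225). The blue and red pots stand at (238,288) and (237,358), and the tub and flower are to the right. Next I'll measure these and take closer wrist views.

```bash
cat > h.py <<'E'
import numpy as np,cv2
from scipy.spatial.transform import Rotation as Ro
def cam(s,tcp=None,rot=None):
    f=s["color"].shape[0]/2/np.tan(np.radians(s["fov_y"]/2))
    K=np.array([[f,0,s["cx"]],[0,f,s["cy"]],[0,0,1]]);D=np.array(s["D"],float)
    if "R" in s: R=np.array(s["R"]);t=np.array(s["t"]);return K,D,R.T,-R.T@t
    H=np.array(s["hand_eye"]);W=np.eye(4);W[:3,:3]=Ro.from_euler("xyz",rot,degrees=True).as_matrix();W[:3,3]=tcp
    W=W@H;return K,D,W[:3,:3],W[:3,3]
def rays(c,uv):
    K,D,A,o=c
    p=cv2.undistortPoints(np.array(uv,float).reshape(-1,1,2),K,D)[:,0]
    d=np.c_[p,np.ones(len(p))]@A.T
    return o,d
def onz(c,uv,z):
    o,d=rays(c,uv);return o+d*((z-o[2])/d[:,2])[:,None]
def proj(c,X):
    K,D,A,o=c
    return cv2.projectPoints(np.array(X,float).reshape(-1,3),A.T,-A.T@o,K,D)[0][:,0] if False else cv2.projectPoints(np.array(X,float).reshape(-1,3),cv2.Rodrigues(A.T)[0],-A.T@o,K,D)[0][:,0]
def hsv(s): return cv2.cvtColor(s["color"],cv2.COLOR_RGB2HSV)
def mask(s,lo,hi): return cv2.inRange(hsv(s),np.array(lo),np.array(hi))
def blobs(m,amin=10):
    cs=cv2.findContours(m,cv2.RETR_EXTERNAL,cv2.CHAIN_APPROX_NONE)[0]
    return sorted([c[:,0] for c in cs if cv2.contourArea(c)>amin],key=lambda c:-cv2.contourArea(c))
E
python3 - <<'E'
import pickle;from h import *
S=pickle.load(open("s0.pkl","rb"))
s=S["top"];c=cam(s)
for n,lo,hi in (("yel",(18,120,90),(35,255,255)),("orange",(3,110,60),(16,255,255)),("red",(0,150,60),(4,255,255)),("blue",(100,120,40),(125,255,255)),("wood",(12,50,60),(24,160,255))):
    for b in blobs(mask(s,lo,hi))[:5]:
        (u,v),r=cv2.minEnclosingCircle(b.astype(np.float32));
        print(n,round(u),round(v),round(r,1),[np.round(onz(c,[(u,v)],z)[0,:2],3) for z in (.012,.054,.08)])
sc=S["scene"];cc=cam(sc)
for b in blobs(mask(sc,(18,120,90),(35,255,255)))[:3]: print("sc yel",b.mean(0),onz(cc,[b.mean(0)],.06))
E
```

```text
yel 108 207 9.2 [array([0.505, 0.4  ]), array([0.503, 0.384]), array([0.502, 0.375])]
orange 324 214 10.5 [array([ 0.471, -0.213]), array([ 0.471, -0.206]), array([ 0.47 , -0.202])]
orange 479 140 37.5 [array([ 0.676, -0.666]), array([ 0.668, -0.643]), array([ 0.663, -0.629])]
orange 501 106 13.7 [array([ 0.773, -0.735]), array([ 0.761, -0.709]), array([ 0.754, -0.694])]
orange 206 124 10.5 [array([0.737, 0.12 ]), array([0.726, 0.115]), array([0.72 , 0.111])]
orange 246 144 5.7 [array([0.677, 0.006]), array([0.668, 0.005]), array([0.663, 0.004])]
red 42 192 24.4 [array([0.55 , 0.587]), array([0.547, 0.564]), array([0.545, 0.55 ])]
red 206 118 22.3 [array([0.756, 0.122]), array([0.745, 0.116]), array([0.738, 0.113])]
red 150 230 7.9 [array([0.439, 0.281]), array([0.439, 0.269]), array([0.44 , 0.262])]
red 246 144 4.6 [array([0.676, 0.008]), array([0.668, 0.006]), array([0.663, 0.005])]
blue 430 179 25.3 [array([ 0.565, -0.519]), array([ 0.561, -0.501]), array([ 0.558, -0.491])]
blue 151 184 7.9 [array([0.568, 0.278]), array([0.564, 0.267]), array([0.561, 0.26 ])]
wood 280 188 87.4 [array([ 0.548, -0.087]), array([ 0.545, -0.085]), array([ 0.543, -0.084])]
wood 288 177 61.9 [array([ 0.579, -0.113]), array([ 0.574, -0.11 ]), array([ 0.571, -0.108])]
wood 322 232 14.2 [array([ 0.419, -0.203]), array([ 0.42 , -0.197]), array([ 0.421, -0.193])]
wood 197 292 17.3 [array([0.263, 0.151]), array([0.27 , 0.144]), array([0.274, 0.14 ])]
sc yel [295.88372093 123.60465116] [[0.49843263 0.3781004  0.06      ]]
```

```bash
cat >> h.py <<'E'
def shot(bot,name):
    import pickle
    p=np.array(bot.read_tcp_pos());r=np.array(bot.read_tcp_rot());s=bot.snapshot("wrist")
    s["p"]=p;s["r"]=r;pickle.dump(s,open(name+".pkl","wb"))
    cv2.imwrite(f"pics/{name}.png",s["color"][:,:,::-1]);return s,cam(s,p,r)
E
python3 - <<'E'
from cell import bot
from h import *
for z in (.45,.40,.36):
    q=bot.ik([.53,-.08,z],[180,0,-90])
    print(z,q)
    if q is not None: break
bot.movep([.53,-.08,z],[180,0,-90])
s,c=shot(bot,"w1")
print(bot.read_clock(),s["p"],s["r"],s["fov_y"],s["cx"],s["cy"],s["D"],np.round(s["hand_eye"],3).tolist())
print(onz(c,[(0,0),(511,0),(511,383),(0,383)],.012))
E
```

```text
0.45 [  8.76183491   9.33017075  14.5583419    0.         -95.22817115
  -8.76183491]
2.2917 [ 0.52990677 -0.08064674  0.44947863] [ 1.79939405e+02 -8.27925326e-03 -9.00699149e+01] 70.96521182809306 256.93829412578566 194.79348856555225 [-0.06464545  0.          0.          0.          0.        ] [[-0.001, -0.963, -0.27, 0.074], [1.0, -0.0, -0.001, 0.0], [0.0, -0.27, 0.963, -0.163], [0.0, 0.0, 0.0, 1.0]]
[[ 1.07767603 -0.41936047  0.012     ]
 [-0.01343578 -0.41681755  0.012     ]
 [-0.32205024  0.67164652  0.012     ]
 [ 1.39440867  0.66939968  0.012     ]]
```

View pics/w1.png

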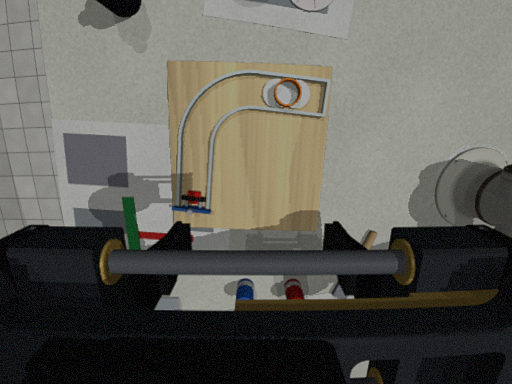

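```bash
python3 - <<'E'
import pickle;from h import *
s=pickle.load(open("w1.pkl","rb"));c=cam(s,s["p"],s["r"])
H=hsv(s);g=s["color"].copy()
wood=cv2.inRange(H,np.array((10,50,60)),np.array((26,200,255)))
wood[232:]=0;wood[:, :160]=0;wood[:,340:]=0
k=cv2.morphologyEx(wood,cv2.MORPH_CLOSE,np.ones((25,25)))
b=blobs(k)[0];hull=cv2.convexHull(b)
P=onz(c,hull[:,0],.012)[:,:2].astype(np.float32)
# edges of board: fit lines to the wood edge points along three visible sides
def edge(sel,axis):
    pts=[]
    for i in sel:
        line=wood[i,:] if axis=='u' else wood[:,i]
        idx=np.nonzero(line)[0]; pts.append((i,idx.min(),idx.max()))
    return np.array(pts,float)
e=edge(range(75,215),'u'); left=np.c_[e[:,1]-.5,e[:,0]]; right=np.c_[e[:,2]+.5,e[:,0]]
e=edge(range(185,320),'v'); top=np.c_[e[:,0],e[:,1]-.5]
def fl(uv,z):
    X=onz(c,uv,z)[:,:2]; m=np.median(X,0)
    vx,vy,x0,y0=cv2.fitLine(X.astype(np.float32),cv2.DIST_HUBER,0,.002,.001)[:,0]
    return np.array([x0,y0]),np.array([vx,vy])
for n,l in (("farx",left),("nearx",right),("ymin",top)):
    p,d=fl(l,.012); print(n,p,d,np.degrees(np.arctan2(d[1],d[0])))
print(cv2.minAreaRect(P),"board bottom v",hull[:,0,1].max())
o=cv2.inRange(H,np.array((2,110,60)),np.array((16,255,255)))
o[130:]=0
for b in blobs(o,20):
    el=cv2.fitEllipse(b); print("cup",el,onz(c,[el[0]],.054))
# low saturation mask view
lo=cv2.inRange(H,np.array((0,0,70)),np.array((180,45,255)))&k
cv2.imwrite("lo.png",lo)
v=np.vstack([cv2.resize(s["color"][55:225,160:345,::-1],None,fx=3.2,fy=3.2,interpolation=cv2.INTER_CUBIC)])
cv2.imwrite("pics/crop1.png",v)
E
```

```text
farx [ 0.72158206 -0.1366827 ] [0.03574273 0.99936104] 87.95165
nearx [ 0.3796396  -0.07349533] [0.03711249 0.9993111 ] 87.873116
ymin [ 0.5757799  -0.27166077] [ 0.99928397 -0.03783553] -2.168334
((0.5511863231658936, -0.08556686341762543), (0.3700147569179535, 0.344543993473053), 87.90884399414062) board bottom v 230
cup ((287.281982421875, 91.94649505615234), (26.053050994873047, 28.649049758911133), 23.832073211669922) [[ 0.46954613 -0.20759944  0.054     ]]
```

View pics/crop1.png

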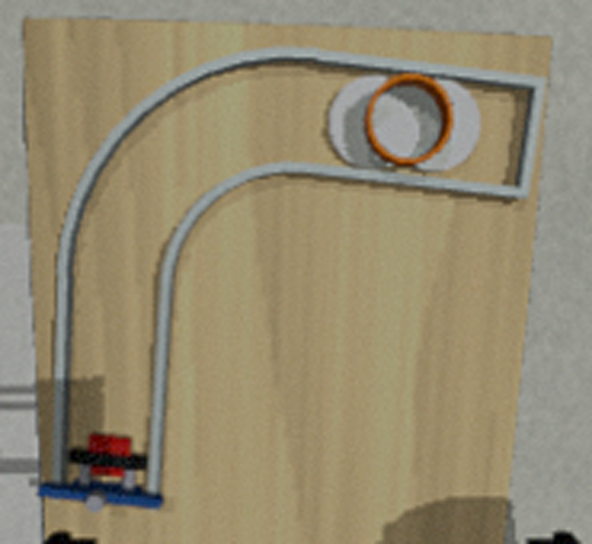

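The crop shows the rail tops as bright strips. The entry straight spans crop x 330–540 and the exit straight y 250–480. The tab is at (110,440), the black buffer at (108,458) and the blue stop at (100,492). Now I'll fit the rail strips.

```bash
python3 - <<'E'
import pickle;from h import *
s=pickle.load(open("w1.pkl","rb"));c=cam(s,s["p"],s["r"])
a=np.radians(-2.1);Rt=np.array([[np.cos(a),-np.sin(a)],[np.sin(a),np.cos(a)]])
To=np.array([.5512,-.0856])-Rt@[.0175,.005];print("track origin",To)
H=hsv(s).astype(float); w=np.clip(H[:,:,2]-1.2*H[:,:,1]-60,0,None)  # bright, unsaturated
cr=lambda x,y:(160+x/3.2,55+y/3.2)
def strip(p,q,along,half=3):
    p,q=np.array(cr(*p)),np.array(cr(*q));out=[]
    ax=0 if along=='u' else 1
    for i in range(int(np.ceil(p[ax])),int(q[ax])):
        o=p[1-ax]+(q-p)[1-ax]*(i-p[ax])/(q-p)[ax]
        j=np.arange(int(round(o))-half,int(round(o))+half+1)
        ww=w[j,i] if ax==0 else w[i,j]
        if ww.sum()>0: out.append((i,(ww*j).sum()/ww.sum()))
    out=np.array(out); return out if ax==0 else out[:,::-1]
res={}
for n,p,q,al in (("ent_out",(330,60),(530,84),'u'),("ent_in",(310,170),(515,192),'u'),("exit_out",(67,255),(61,465),'v'),("exit_in",(165,290),(155,480),'v')):
    X=(onz(c,strip(p,q,al),.030)[:,:2]-To)@Rt*1000   # track frame mm
    vx,vy,x0,y0=cv2.fitLine(X.astype(np.float32),cv2.DIST_HUBER,0,.5,.01)[:,0]
    d=np.array([vx,vy]); r=np.abs((X-[x0,y0])@[-vy,vx])
    print(n,len(X),"p",x0,y0,"ang",np.degrees(np.arctan2(vy,vx)),"resid",np.median(r))
    res[n]=((x0,y0),d)
R=mask(s,(0,140,60),(6,255,255));R[:185]=0;R[215:]=0;R[:,:180]=0;R[:,220:]=0
for b in blobs(R,5): print("tab",b.min(0),b.max(0),(onz(c,[(b[:,0].mean(),b[:,1].min())],.021)[:,:2]-To)@Rt*1000)
Bk=mask(s,(0,0,0),(180,255,45));Bk[:185]=0;Bk[207:]=0;Bk[:,:175]=0;Bk[:,210:]=0
for b in blobs(Bk,5): print("buf",b.min(0),b.max(0),(onz(c,[(b[:,0].mean(),b[:,1].min())],.026)[:,:2]-To)@Rt*1000)
cup=onz(c,[(287.28,91.95)],.054)[0,:2];print("cup track",Rt.T@(cup-To)*1000)
E
```

```text
track origin [ 0.53352853 -0.08995538]
ent_out 61 p -85.287285 -153.36768 ang -4.0279593 resid 0.23472040182191597
ent_in 63 p -80.68992 -84.3875 ang -4.197822 resid 0.14116120417054615
exit_out 65 p 167.84842 49.498756 ang 85.817604 resid 0.2374671126535144
exit_in 59 p 99.108444 57.569942 ang 85.77868 resid 0.13553058143563912
tab [187 191] [200 197] [[137.2075686   97.18052408]]
tab [188 201] [197 203] [[139.14553396 121.104305  ]]
buf [181 195] [205 201] [[137.41682242 105.2616971 ]]
cup track [ -59.62501288 -119.90287608]
```

The rails are swung about -4.15°, the residuals are 0.2 mm, and they are 69 mm apart as expected. Now the pot: view it, centring grasp, re-view to remove the hand-eye bias, then the final grasp.

```bash
cat >> h.py <<'E'
YAW=-96.25
def blobc(s,c,lo,hi,z,near,ring=False):
    m=mask(s,lo,hi);best=None
    for b in blobs(m,60):
        el=cv2.fitEllipse(cv2.convexHull(b)); X=onz(c,[el[0]],z)[0]
        if best is None or np.hypot(*(X[:2]-near))<np.hypot(*(best[0][:2]-near)): 
            e=onz(c,b,z)[:,:2]; best=(X,el,np.ptp(e,0))
    return best
E
python3 - <<'E'
from cell import bot
from h import *
ori=[180,0,YAW];a=np.radians(YAW);off=-.074*np.array([np.cos(a),np.sin(a)])
pot=np.array([.502,.376])
def look(n):
    s,c=shot(bot,n);b=blobc(s,c,(18,120,80),(35,255,255),.080,pot);print(n,b,s["p"],bot.read_clock());return b[0][:2]
bot.gripper_to(1.0,20)
V=np.r_[pot+off,.25]
bot.movep(V,ori); pot=look("p1")
bot.movep(np.r_[pot,.13],ori); print("hit",bot.move_linear(np.r_[pot,.043],threshold=8))
bot.gripper_to(0,20);print("w",bot.read_width()*87)
g=np.array(bot.read_tcp_pos()); bot.gripper_to(1.0)
bot.move_linear(np.r_[pot,.13],v=.25);bot.movep(V,ori)
p2=look("p2"); d=p2-g[:2];print("grasp tcp",g,"d",d); np.save("d.npy",d)
bot.movep(np.r_[pot,.13],ori);bot.move_linear(np.r_[pot,.043],threshold=8);bot.gripper_to(0,20)
print(bot.read_tcp_pos(),bot.read_width()*87,bot.read_force())
bot.move_linear(np.r_[pot,.20],v=.25);print(bot.read_width()*87,bot.read_force(),bot.read_clock())
E
```

```text
p1 (array([0.50372322, 0.37671422, 0.08      ]), ((256.0965270996094, 120.80365753173828), (35.73333740234375, 36.34653091430664), 5.883813381195068), array([0.04325169, 0.04253226])) [0.51080067 0.44881222 0.25082525] 4.6
hit False
w 43.178098828578506
p2 (array([0.50371554, 0.37678899, 0.08      ]), ((254.45230102539062, 120.97467041015625), (35.718868255615234, 36.57721710205078), 0.36161452531814575), array([0.04242499, 0.04222093])) [0.50931631 0.44940282 0.24820127] 8.9
grasp tcp [0.50379499 0.37670194 0.04301877] d [-7.94505602e-05  8.70443706e-05]
[0.50378048 0.37669707 0.04301559] 43.633598179012644 [ 0.52661719 -1.05968992  0.43963916]
43.596716786363245 [-0.40392374  0.5114271  -2.95215133] 11.825
```

```bash
python3 - <<'E'
from cell import bot
from h import *
ori=[180,0,YAW];a=np.radians(YAW);off=-.074*np.array([np.cos(a),np.sin(a)])
cup=np.array([.4695,-.2072]);d=np.load("d.npy")
bot.movep(np.r_[cup+off,.224],ori);bot.wait(.3)
s,c=shot(bot,"c1");b=blobc(s,c,(2,110,60),(16,255,255),.054,cup);print(b,bot.read_clock())
cup=b[0][:2]; e=cup-d; np.save("cup.npy",cup)
cv2.imwrite("pics/c1b.png",cv2.resize(s["color"][60:240,130:380,::-1],None,fx=3,fy=3,interpolation=cv2.INTER_CUBIC))
if np.hypot(*(cup-[.4695,-.2072]))<.006 and max(abs(b[2]-.054))<.005:
    bot.movep(np.r_[e,.14],ori);bot.move_linear(np.r_[e,.108],v=.1);bot.wait(.3)
    f0=np.array(bot.read_force())
    hit=bot.move_linear(np.r_[e,.0655],v=.03,threshold=3.5)
    print("hit",hit,np.array(bot.read_tcp_pos()),np.array(bot.read_force())-f0,bot.read_clock())
E
```

```text
(array([ 0.46864802, -0.20856737,  0.054     ]), ((257.4805603027344, 117.98695373535156), (43.672908782958984, 46.36980056762695), 175.83155822753906), array([0.05211249, 0.05379063])) 14.0333
hit False [ 0.46890955 -0.2086643   0.06571204] [-1.00169172 -0.12769396 -0.13343075] 16.8917
```

View pics/c1b.png

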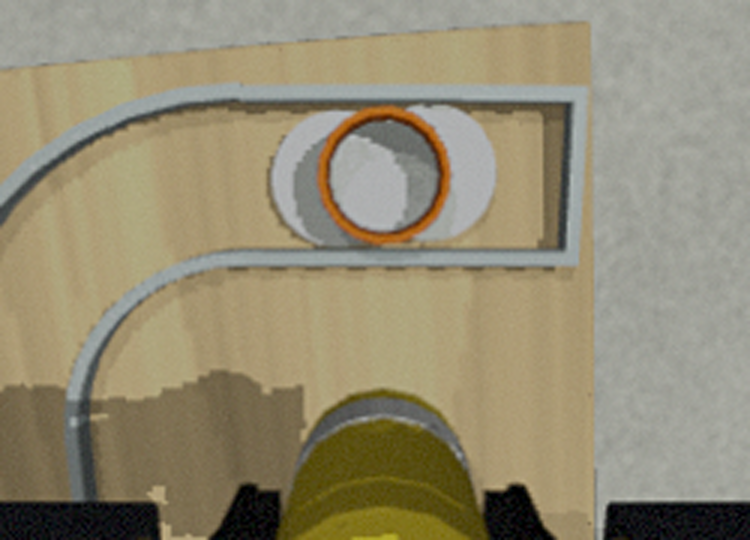

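The pot went into the cup with no contact force; its foot is at about 22.7 mm and the cup floor is at 22 mm. Next I'll release it, lower the open fingers around the cup, and push the carrier with the rear pad.

```bash
cat >> h.py <<'E'
A=np.radians(-2.1);Rt=np.array([[np.cos(A),-np.sin(A)],[np.sin(A),np.cos(A)]]);To=np.array([.53353,-.08996])
TH=np.radians(-4.15);Rs=np.array([[np.cos(TH),-np.sin(TH)],[np.sin(TH),np.cos(TH)]]);PIN=np.array([-.06,-.12])
def path(s):  # arc length from line_start (m) -> world xy, heading deg
    if s<.14: p=np.array([-.14+s,-.12]);h=0
    elif s<.14+.06*np.pi: h=(s-.14)/.12;p=.12*np.array([np.sin(h),-np.cos(h)])
    else: h=np.pi/2;p=np.array([.12,s-.14-.06*np.pi])
    return To+Rt@(PIN+Rs@(p-PIN)),np.degrees(h)-2.1-4.15
def s_of(xy):
    ss=np.arange(0,.46,.0002);return ss[np.argmin([np.hypot(*(path(s)[0]-xy)) for s in ss])]
E
python3 - <<'E'
from cell import bot
from h import *
import sys
cup=np.load("cup.npy");s0=s_of(cup);print("s0",s0,path(s0),cup)
for s in (.2,.3,.4):
    p,h=path(s);print(s,p,h,np.round(bot.ik(np.r_[p,.04],[180,0,h-90]),0))
bot.gripper_to(.74);print("w",bot.read_width())
bot.wait(.2);f0=np.array(bot.read_force())
p=np.array(bot.read_tcp_pos())
if bot.move_linear([p[0],p[1],.040],v=.04,threshold=3): print("contact",bot.read_tcp_pos());sys.exit()
bot.wait(.2);f0=np.array(bot.read_force());np.save("f0.npy",f0)
s=s0
SE=.14+.06*np.pi+.050
log=[]
while s<SE:
    s=min(s+.012,SE);p,h=path(s)
    hit=bot.move_linear(np.r_[p,.040],frame=[180,0,h-90],v=.04,threshold=8)
    f=np.array(bot.read_force())-f0;log.append((round(s,3),*np.round(f,1)))
    if hit or np.hypot(f[0],f[1])>9: print("STOP",hit);break
print(log);print(bot.read_clock(),bot.read_tcp_pos(),bot.read_tcp_rot())
E
```

```text
s0 0.0796 (array([ 0.46877543, -0.20763724]), np.float64(-6.25)) [ 0.46864802 -0.20856737]
0.2 [ 0.58760482 -0.20587324] 22.39788975654116 [ -4.  32. -12.   0. -46.  27.]
0.3 [ 0.65474663 -0.13568419] 70.14437268410975 [  2.  36.  -5.   0. -50.  68.]
0.4 [ 0.66895168 -0.03691062] 83.75 [ 11.  36.  -5.   0. -50.  73.]
w 0.7343875838943911
[(np.float64(0.092), np.float64(0.3), np.float64(-1.0), np.float64(0.9)), (np.float64(0.104), np.float64(1.1), np.float64(-1.1), np.float64(0.6)), (np.float64(0.116), np.float64(0.2), np.float64(-0.7), np.float64(0.3)), (np.float64(0.128), np.float64(0.1), np.float64(-0.2), np.float64(1.4)), (np.float64(0.14), np.float64(0.2), np.float64(-0.6), np.float64(0.2)), (np.float64(0.152), np.float64(0.3), np.float64(-0.2), np.float64(0.6)), (np.float64(0.164), np.float64(0.7), np.float64(-0.0), np.float64(0.4)), (np.float64(0.176), np.float64(1.2), np.float64(-0.3), np.float64(0.7)), (np.float64(0.188), np.float64(-0.2), np.float64(-0.5), np.float64(0.8)), (np.float64(0.2), np.float64(0.6), np.float64(-0.2), np.float64(0.5)), (np.float64(0.212), np.float64(
[... 445 characters left out ...]
loat64(-0.4), np.float64(-0.9)), (np.float64(0.296), np.float64(0.8), np.float64(-0.8), np.float64(0.0)), (np.float64(0.308), np.float64(1.1), np.float64(0.6), np.float64(0.2)), (np.float64(0.32), np.float64(0.8), np.float64(-0.4), np.float64(-0.4)), (np.float64(0.332), np.float64(-0.1), np.float64(-0.0), np.float64(0.7)), (np.float64(0.344), np.float64(0.5), np.float64(-1.6), np.float64(0.1)), (np.float64(0.356), np.float64(1.0), np.float64(-0.3), np.float64(0.2)), (np.float64(0.368), np.float64(0.1), np.float64(-1.0), np.float64(0.4)), (0.378, np.float64(0.9), np.float64(-0.5), np.float64(0.2))]
29.9917 [ 0.66676741 -0.05774288  0.04000132] [-1.79979335e+02 -1.75993022e-02 -6.22583041e+00]
```

```bash
python3 - <<'E'
from cell import bot
from h import *
s=bot.snapshot("scene");c=cam(s)
u,v=proj(c,[[.66,-.06,.05]])[0].astype(int);print(u,v)
w,_=shot(bot,"w2")
a=cv2.resize(s["color"][max(v-60,0):v+60,u-70:u+70,::-1],(560,480),interpolation=cv2.INTER_CUBIC)
cv2.imwrite("pics/v2.png",a)
E
```

```text
271 209
```

View pics/v2.png

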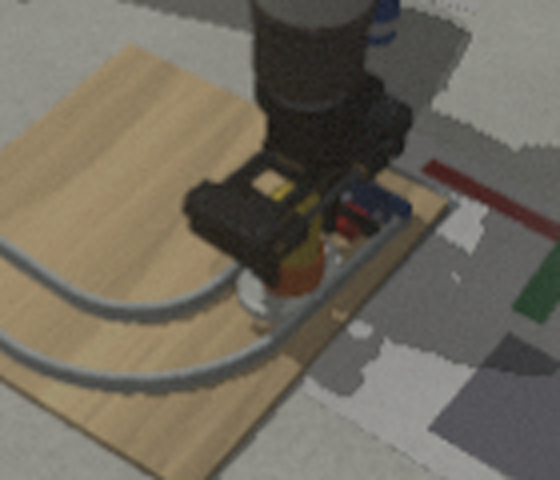

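The picture shows the carrier with the yellow pot in its orange cup at (290,275). It is in the exit straight, with the red tab ahead at (350,215). Next is the final push in small steps, watching the force.

```bash
python3 - <<'E'
from cell import bot
from h import *
f0=np.load("f0.npy");B=.14+.06*np.pi;h=path(B+.05)[1];hd=np.array([np.cos(np.radians(h)),np.sin(np.radians(h))])
def F():
    return np.mean([(bot.wait(.02),np.array(bot.read_force())-f0)[1] for _ in range(4)],0)
y=.050;log=[]
while y<.105:
    y+=.003 if y<.062 else .0015
    p,_=path(B+y);hit=bot.move_linear(np.r_[p,.040],v=.02,threshold=6)
    f=F();log.append((round(y*1000,1),round(float(-f[:2]@hd),1)))
    if hit or -f[:2]@hd>8: print("stop",hit,f);break
print(log,bot.read_clock(),bot.read_tcp_pos());np.save("yend.npy",y)
E
```

```text
stop False [-0.61465026 -8.83433005  1.20941383]
[(53.0, 0.3), (56.0, 1.0), (59.0, 0.4), (62.0, 0.8), (63.5, 0.9), (65.0, 0.9), (66.5, 0.9), (68.0, 2.2), (69.5, 4.1), (71.0, 4.0), (72.5, 3.3), (74.0, 3.0), (75.5, 3.1), (77.0, 3.0), (78.5, 3.2), (80.0, 3.9), (81.5, 5.2), (83.0, 7.3), (84.5, 8.8)] 36.3083 [ 0.6698251  -0.02575794  0.0399647 ]
```

The tab met resistance at 68–69.5 mm and the push stiffened at about 80.5 mm, which is 12 mm of tab travel. I'll back off, lift clear and check.

```bash
python3 - <<'E'
from cell import bot
from h import *
y=float(np.load("yend.npy"));B=.14+.06*np.pi;f0=np.load("f0.npy")
p,h=path(B+y-.0055)
bot.move_linear(np.r_[p,.040],v=.02,threshold=6);bot.wait(.2);print(np.array(bot.read_force())-f0)
print("hit",bot.move_linear(np.r_[p,.125],v=.06,threshold=4),np.array(bot.read_force())-f0,bot.read_tcp_pos())
a=np.radians(h-90);q=p-.10*np.array([np.cos(a),np.sin(a)])
bot.move_linear(np.r_[p,.19],v=.15)
bot.movep(np.r_[q,.24],[180,0,h-90]);bot.wait(.3)
s,c=shot(bot,"e1");print(bot.read_clock())
u,v=proj(c,[[p[0],p[1],.05]])[0].astype(int);print(u,v)
for n,lo,hi,z in (("pot",(18,120,80),(35,255,255),.102),("cup",(2,110,60),(16,255,255),.054)):
    b=blobc(s,c,lo,hi,z,p);print(n,b, Rt.T@(b[0][:2]-To)*1000 if b else None)
v0=max(v-90,0);u0=max(u-120,0)
cv2.imwrite("pics/e1b.png",cv2.resize(s["color"][v0:v0+180,u0:u0+240,::-1],None,fx=3,fy=3,interpolation=cv2.INTER_CUBIC))
E
```

```text
[ 0.4709138  -0.34755367  0.53853434]
hit False [ 0.55330916 -0.32900191  1.2322636 ] [ 0.66947915 -0.02948949  0.12443314]
39.8
256 97
pot (array([ 0.66949269, -0.03459557,  0.102     ]), ((261.5302734375, 93.76622009277344), (41.1862678527832, 42.66251754760742), 2.3767008781433105), array([0.04285227, 0.04273906])) [133.84262193  60.30942055]
cup (array([ 0.67127829, -0.0342973 ,  0.054     ]), ((260.47210693359375, 95.84275817871094), (42.46212387084961, 48.12629318237305), 176.5889129638672), array([0.0377061 , 0.05094092])) [135.61608866  60.67292077]
```

View pics/e1b.png

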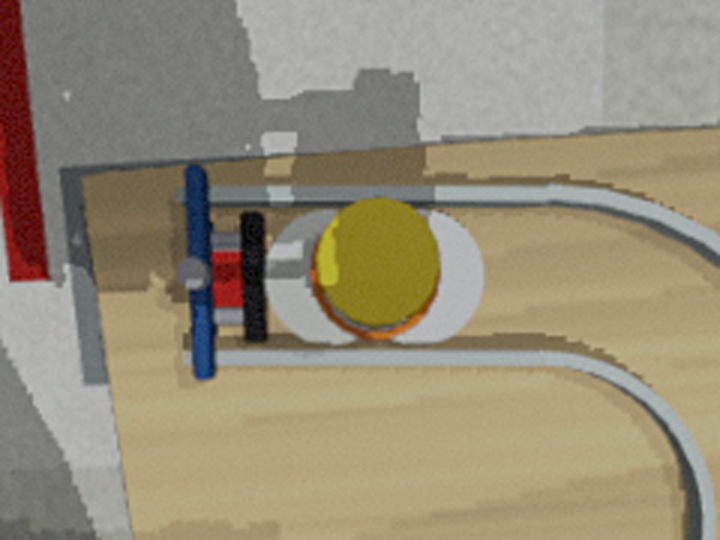

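The picture shows the carrier's nose against the black buffer at (258,275). No red is left in front of the buffer, and the pot stands upright in the cup at (378,260). Carrier y is about 60 mm and the gripper is clear.

```bash
python3 -c "
from cell import bot
print(bot.close_job())"
```

```text
the job is handed in; nothing more can be done
None
```

The yellow pot stands upright in the orange cup and the carrier is home against the buffer with the red tab pushed right in; I let go and handed the job in at about 40 s, with the push force peaking near 9 N, but the verdict was not shown.

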